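# Drain the rinsed vial basket

## Task

The rinse is over: first close the stopcock on the rinse bath's pipe by turning its lever the full quarter turn, until it stands square across the pipe. Then lift the wire vial basket out of the bath by its handle, keeping it upright, and gently hang it by the handle's top bar in the dip of the hook, so that it hangs level from the middle of the bar, and let go. Last, slide the steel drip tray along the counter, without lifting it, until the whole basket hangs over it, and leave all the other things where they are.

Things in the scene. Friction and masses are not known exactly. Their poses are not given: they have to be found in the camera images.
- stopcock (a joint): stopcock lever angle (rad): 0 = open, lever along the pipe, pointing away from the bath (bath's +y); pi/2 = closed at its end stop, lever square across the pipe, pointing along the bath's -x. Grows anticlockwise seen from above. Friction 0.12 N m (about 2.5 N at 50 mm out), no spring: it stays where left.
- stopcock_axis (a point): on the lever's vertical turning axis at the lever's mid-height (86 mm above the counter); axes of the bath. The lever is a flat steel bar with black sleeve, 14 mm wide, 12 mm thick, reaching 78 mm from the axis. The 16 mm pipe under it has its top at 50 mm, the brass valve body at 56 mm above the counter.
- lever_tip (a point): end of the stopcock lever, mid-height, 78 mm from the turning axis
- bath: fixed open stainless rinse bath, 170 (x) x 140 (y) x 67 mm high, walls 4 mm with an 8 mm lip around the rim, floor 4 mm above the counter; origin at the centre of its underside, z up. The supply pipe leaves its +y wall, with the stopcock 120 mm from the centre, and goes down into the counter at 180 mm.
- basket: white wire basket with six capped vials fixed in it, about 0.25 kg, standing in the bath; origin at the centre of its underside, z up. 70 (x) x 100 (y) x 45 mm high, vial caps to 61 mm. A rigid steel bail of 9 mm round wire rises from the ends at y = -49 and +49 mm to a straight level top bar along y, centre line 145 mm above the underside. Balances about the middle.
- bail_mid (a point): middle of the basket's top bar, on its centre line (145 mm above the basket's underside); axes of the basket: the bar runs along y
- stand: fixed steel hook stand; origin on the counter straight below the hook's dip, z up; the hook arm lies along x, its upturned tip pointing to -x (the robot). 16 mm post at x = 115 mm, foot plate 12 mm high, 140 mm wide, from x = 100 to 230 mm; nothing stands below the hook.
- hook_dip (a point): where the bar's centre line lies when hung in the dip (253.5 mm above the counter); axes of the stand. Hook of 8 mm round bar: flat dip 22 mm long along x, wire top at 249 mm, 45 degree slopes up to the tip at x = -35 mm and to the level arm at x = 35 to 115 mm, both with tops at 274 mm above the counter. A hung basket's underside is 108 mm above the counter.
- tray: loose open stainless drip tray, 140 (x) x 220 (y) x 30 mm high, walls 4 mm, about 0.35 kg, lying on the counter beside the hook stand on its -y side, its long side roughly along the stand's y; origin at the centre of its underside
- rack: white wire rack without a handle, full of black-capped vials, 78 x 130 x 69 mm high; leave alone; origin at the centre of its underside
- pen_cup: terracotta-coloured cup with pens, 80 mm wide, 140 mm high; leave alone; origin at the centre of its underside
- reagent: amber bottle with black cap, 60 mm across, 120 mm high; leave alone; origin at the centre of its underside
- beaker: small glass beaker, 66 mm across, 85 mm high; leave alone; origin at the centre of its underside
- slide_box: flat grey box for slides, 85 x 100 x 33 mm high; leave alone; origin at the centre of its underside
- notepad: paper notepad with a red binding strip, 100 x 140 x 13 mm; leave alone; origin at the centre of its underside
- caliper: flat steel caliper lying on the counter, 140 mm long, 8 mm high; leave alone; origin at the middle of its beam's underside

How it is judged:
By the outcome, as a careful person would: the job done as asked, in the order asked, and still so for the second after the job is handed in, with the robot touching nothing.
It also fails if it takes over 64 s, if anything falls off the work surface, if the arm or the gripper's body presses on something with over 40 N, if the wrist force passes 120 N, or if a joint passes its speed limit or range.

## Robot

A 7-joint arm with a two-finger parallel gripper is mounted at the origin on the work surface. World frame = base frame: x ahead of the robot, y to its left, z up, the work surface at z = 0. Lengths are in m, angles in rad, forces in N, time in s.
With the tool pointing down it reaches from about 0.4 to 0.85 m from the base axis. Payload 4.4 kg.
Tool frame: the origin (TCP) lies midway between the tips of the shut fingers; the grasp point (between the pads) lies 19 mm behind it; z points along the fingers, y is the line along which they close (so a half turn about z gives the same grasp; the last joint's range is limited). The gripper opens to 94 mm and grips with 3 to 60 N. Pads are 16 mm wide; open, the fingers measure 119 mm over their backs; the gripper's body (75 mm by 177 mm) begins 78 mm behind the grasp point.
Start: joints at [-1.19, 0.628, 0.038, 1.517, -0.027, 0.996, -0.02], TCP at [0.281, 0.586, 0.205] pointing down, gripper open.
Joint ranges: [-3.06, 3.06], [-0.37, 2.12], [-1.25, 1.32], [0.18, 2.47], [-1.1, 4.24], [0.23, 1.98], [-2.94, 2.94]. Speed limits (rad/s): [2.57, 2.57, 3.14, 3.14, 3.14, 3.14, 3.14].

## Interface

Orientations are given as [roll, pitch, yaw] about the fixed x, y, z axes, in that order (R = Rz(yaw) Ry(pitch) Rx(roll)).
In Python, from workcell import env gives the robot as it stands.
- The arm moves only by the tool step_arm, never from a script. Its argument "deltas" is a list of rows, each an object with "claw": the opening, from 0 (shut) to 1 (fully open); "travel": the shift along the tool's x, y, z in cm, a list of three; "rot": the turn, a rotation vector about the tool's x, y, z in rad, a list of three. A call has 1 to 20 rows; each row shifts and turns the commanded pose from where the row before left it, along the tool's axes as they then stand; what a row does not reach is not made up. A row lasts 1/12 s, in which the tool goes at most 41.7 mm and 7.16 degrees, less where a joint would pass 70% of its speed; a pose out of reach is approached as far as the arm can. A call is refused whole if a number of a shift passes 4.17 or a number of a turn 0.125, either way. A call with a gripper value outside its range is refused whole. The fingers move at their own pace and stop on an object; "newtons" is the grip in N (left out, the last holds). Time passes only in rows, so rows that do not move let the fingers close. It gives the time, the measured TCP pose, the force, the opening and the grip force at its end, in the units of the state.
- env.sense(): the state, without advancing time (a new reading comes with each control period).
- env.get_image(name): name is "scene" or "top"; returns a dict with "image" (480x640x3 uint8, red, green, blue), "fx", "fy", "cx", "cy" (pixels), "world_to_cam" (4x4, takes a point from world to camera coordinates). Camera axes: x right, y down, z forward; pixel columns grow to the right and rows downward; lengths in m; the calibration is good to about 2 mm. A picture is of the moment at which its call begins. There is no depth.
- env.hand_in(): hands the job in; it is judged then, once.
The state is a dict: "time": time; "qpos": joint angles; "joint_velocities": joint speeds; "joint_torque": joint torques, N m; "position": TCP position; "tcp_rot": TCP orientation; "wrist_force": force on the tool from outside, world axes, zero at the start; "torque": the same for the moment, N m; "finger_gap": finger opening in m; "grip_force": force on a finger pad.
Only numpy, scipy, OpenCV 4.12 (cv2) and the standard library are available. Lean on these libraries where they do the work, as an engineer would, in place of code of your own. Each camera call takes 0.05 s, during which the arm holds its last target. There are 200 camera calls.

## Working session

There is one attempt and no reset: what is moved stays moved. The work goes in short steps, Python scripts to look and compute and a tool call to move; the robot and the scene stay as the last step left them, time stands still between calls to the robot, and variables do not carry over. Pictures are saved under pics/ and viewed, at most 10 in all, crops included, and the job is handed in when it is done.

Besides the shell and the picture viewer there is one more tool, called after "Call:" in YAML: its name, and indented under it one key for each argument. step_arm: Moves the arm, as the interface text tells. Its arguments: {"type":"object","properties":{"deltas":{"type":"array","items":{"type":"object","properties":{"claw":{"type":"number"},"travel":{"type":"array","items":{"type":"number"}},"rot":{"type":"array","items":{"type":"number"}}}}},"newtons":{"type":"number"}},"required":["deltas"]}

```bash
mkdir -p pics; python3 - <<'E'
from workcell import env
import cv2,numpy as np,pickle
s=env.sense(); print({k:np.round(v,3).tolist() for k,v in s.items()})
for n in("scene","top"):
    d=env.get_image(n); cv2.imwrite(f"pics/{n}0.png",d["image"][:,:,::-1]); pickle.dump({k:v for k,v in d.items() if k!="image"},open(n+".pkl","wb"))
    print(n,d["fx"],d["fy"],d["cx"],d["cy"],np.round(d["world_to_cam"],4).tolist())
E
```

```text
{'time': 0.0, 'qpos': [-1.19, 0.629, 0.038, 1.518, -0.027, 0.996, -0.02], 'joint_velocities': [0.0, -0.001, -0.0, 0.0, -0.0, 0.002, -0.002], 'joint_torque': [0.002, -54.973, 1.144, -18.663, -0.052, 0.024, 0.0], 'position': [0.281, 0.586, 0.205], 'tcp_rot': [-3.14, 0.0, 2.695], 'wrist_force': [0.617, 0.571, 0.684], 'torque': [-0.002, 0.006, 0.011], 'grip_force': 0.0, 'finger_gap': 0.094}
scene 505.4947880885071 505.4947880885071 325.46361628228095 232.48400375957158 [[-0.7043, 0.7098, 0.0114, 0.3347], [0.443, 0.452, -0.7743, -0.1453], [-0.5548, -0.5402, -0.6328, 1.7298], [0.0, 0.0, 0.0, 1.0]]
top 433.6738019380875 433.6738019380875 314.76379509146534 235.87116715398415 [[-0.0058, -0.9998, 0.0182, 0.0471], [-0.9858, 0.0026, -0.1678, 0.5384], [0.1677, -0.0189, -0.9857, 1.0233], [0.0, 0.0, 0.0, 1.0]]
```

View pics/scene0.png

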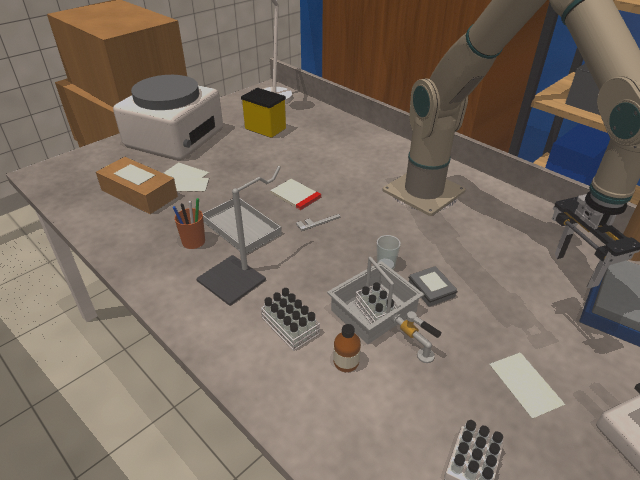

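View pics/top0.png

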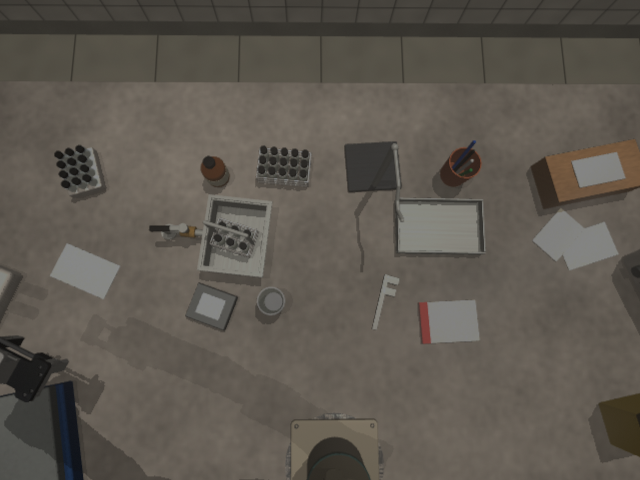

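The scene view shows the bath at about (375,300), with the lever near (430,327), the hook at (240,190)–(280,170) and the tray at (240,222). In the top view the bath is at (235,237), the lever at (150–182,229), the hook at (398,150–215) and the tray at (440,226). I'll enlarge both views to measure.

```bash
python3 - <<'E'
import cv2
t=cv2.imread("pics/top0.png");s=cv2.imread("pics/scene0.png")
a=cv2.resize(t[180:300,130:290],(800,600),interpolation=cv2.INTER_CUBIC);cv2.imwrite("pics/c1.png",a)
a=cv2.resize(t[130:265,335:495],None,fx=4.4,fy=4.4,interpolation=cv2.INTER_CUBIC);cv2.imwrite("pics/c2.png",a)
a=cv2.resize(s[250:370,310:450],(700,600),interpolation=cv2.INTER_CUBIC);cv2.imwrite("pics/c3.png",a)
E
```

```text
(no output)
```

View pics/c1.png

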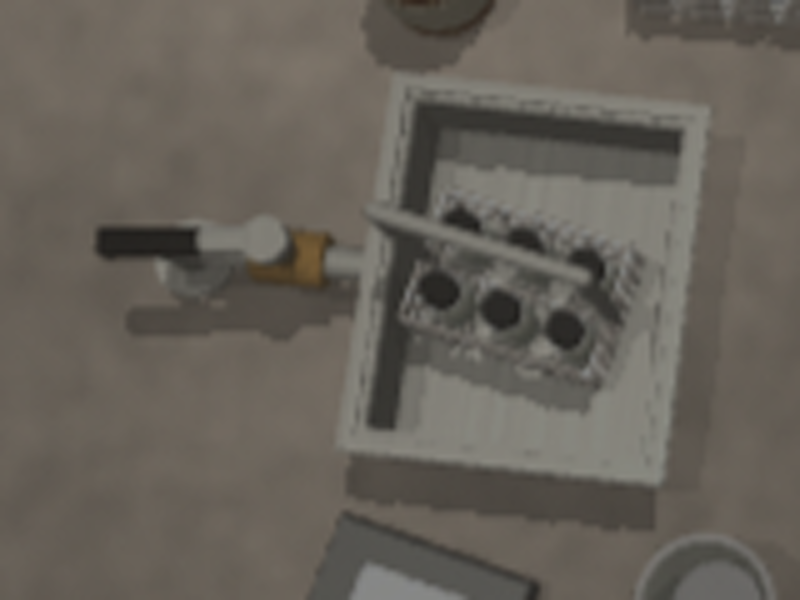

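View pics/c2.png

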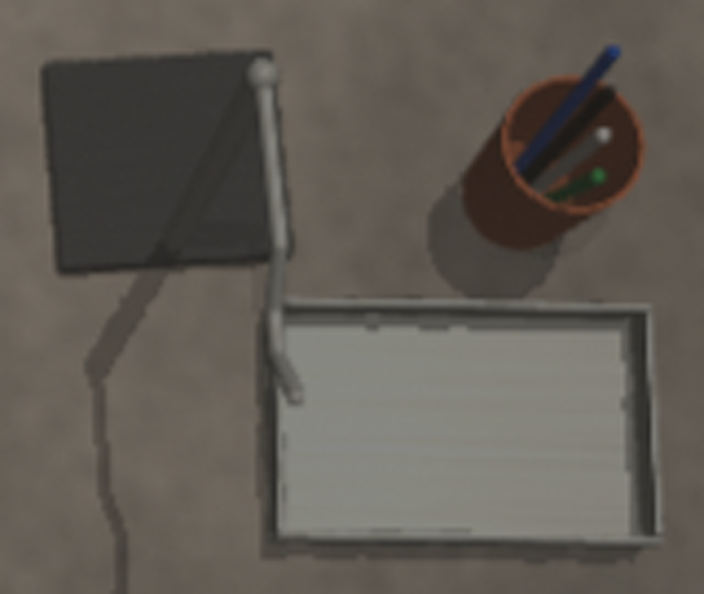

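View pics/c3.png

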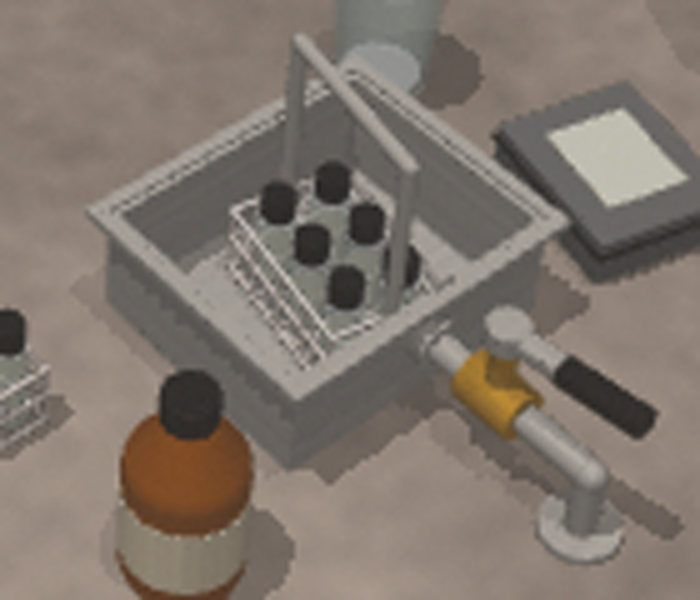

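Crops: c1 shows the bath rim corners, the stopcock knob at (265,238), the lever tip at (97,242) and the bar from (370,210) to (592,275). c2 shows the hook post top at (262,72), the tip at (296,398) and the tray rim. c3 shows the bar from (298,38) to (412,168), the knob at (508,325) and the lever tip at (645,420).

```bash
cat > h.py <<'E'
import numpy as np,pickle
C={n:pickle.load(open(f"{n}.pkl","rb")) for n in("scene","top")}
def ray(n,p):
    c=C[n];T=np.array(c["world_to_cam"]);d=T[:3,:3].T@[(p[0]-c["cx"])/c["fx"],(p[1]-c["cy"])/c["fy"],1]
    return -T[:3,:3].T@T[:3,3],d
def at(n,p,z):
    o,d=ray(n,p);return o+d*(z-o[2])/d[2]
def tri(pt,ps):
    (a,u),(b,v)=ray("top",pt),ray("scene",ps)
    s=np.linalg.lstsq(np.c_[u,-v],b-a,rcond=None)[0];x,y=a+s[0]*u,b+s[1]*v
    return (x+y)/2,np.linalg.norm(x-y)
def proj(n,X):
    c=C[n];T=np.array(c["world_to_cam"]);q=T[:3,:3]@X+T[:3,3];return c["fx"]*q[0]/q[2]+c["cx"],c["fy"]*q[1]/q[2]+c["cy"]
E
python3 - <<'E'
from h import *
np.set_printoptions(precision=4,suppress=True)
c1=lambda x,y:((x+.5)/5+129.5,(y+.5)/5+179.5)
c2=lambda x,y:((x+.5)/4.4+334.5,(y+.5)/4.4+129.5)
c3=lambda x,y:((x+.5)/5+309.5,(y+.5)/5+249.5)
def rect(n,f,pts,z):
    P=np.array([at(n,f(*p),z) for p in pts]);print(n,"ctr",P.mean(0),"sides",np.linalg.norm(np.roll(P,-1,0)-P,axis=1));
    for i in range(4):
        v=P[(i+1)%4]-P[i];print("  ang",round(np.degrees(np.arctan2(v[1],v[0])),2),P[i])
print("bath");rect("top",c1,[(395,72),(710,105),(662,487),(338,447)],.067)
rect("scene",c3,[(88,212),(350,62),(568,215),(297,397)],.067)
print("foot");rect("top",c2,[(42,63),(272,50),(290,262),(60,272)],.012)
print("tray");rect("top",c2,[(272,300),(650,305),(660,543),(275,540)],.030)
print("bar",tri(c1(370,210),c3(412,168)),tri(c1(592,275),c3(298,38)))
print("bar z.149",[at("top",c1(*p),.149) for p in((370,210),(592,275))],[at("scene",c3(*p),.149) for p in((412,168),(298,38))])
print("knob",tri(c1(265,238),c3(508,325)),"tip",tri(c1(97,242),c3(645,420)))
print("tip z.086",at("top",c1(97,242),.086),at("top",c1(265,238),.096))
for nm,p,z in(("post",(262,72),.274),("armend",(280,250),.27),("tip",(296,398),.27),("dip",(273,312),.245),("dip",(272,345),.245)):print(nm,at("top",c2(*p),z))
for p,z in (((480//2+0,190),.27),((280,167),.27)):print("scene hook",at("scene",p,z))
E
```

```text
bath
top ctr [0.5385 0.2373 0.067 ] sides [0.1546 0.1873 0.1548 0.1844]
  ang -96.22 [0.6393 0.3039 0.067 ]
  ang 173.66 [0.6225 0.1501 0.067 ]
  ang 82.72 [0.4364 0.1708 0.067 ]
  ang -6.37 [0.456  0.3243 0.067 ]
scene ctr [0.5411 0.2378 0.067 ] sides [0.1792 0.1494 0.1853 0.1517]
  ang 173.44 [0.624  0.1526 0.067 ]
  ang 86.59 [0.446  0.1731 0.067 ]
  ang -5.8 [0.4549 0.3222 0.067 ]
  ang -95.78 [0.6393 0.3035 0.067 ]
foot
top ctr [ 0.7291 -0.1078  0.012 ] sides [0.1391 0.132  0.1363 0.1297]
  ang -86.52 [ 0.7902 -0.0348  0.012 ]
  ang -177.51 [ 0.7986 -0.1736  0.012 ]
  ang 92.52 [ 0.6667 -0.1794  0.012 ]
  ang 3.71 [ 0.6607 -0.0432  0.012 ]
tray
top ctr [ 0.5675 -0.2721  0.03  ] sides [0.2201 0.1393 0.2195 0.14  ]
  ang -90.84 [ 0.6389 -0.164   0.03  ]
  ang 178.28 [ 0.6357 -0.3841  0.03  ]
  ang 89.36 [ 0.4965 -0.3799  0.03  ]
  ang -1.45 [ 0.499  -0.1604  0.03  ]
bar (array([0.554 , 0.2933, 0.149 ]), np.float64(0.0009679098758405115)) (array([0.5238, 0.1956, 0.148 ]), np.float64(0.001834183912881532))
bar z.149 [array([0.5537, 0.2937, 0.149 ]), array([0.5242, 0.1947, 0.149 ])] [array([0.5544, 0.293 , 0.149 ]), array([0.5241, 0.197 , 0.149 ])]
knob (array([0.5527, 0.3563, 0.0902]), np.float64(0.000728179464448067)) tip (array([0.5519, 0.4341, 0.0888]), np.float64(0.0032308963801899386))
tip z.086 [0.5515 0.4365 0.086 ] [0.5513 0.3549 0.096 ]
post [ 0.6821 -0.1111  0.274 ]
armend [ 0.5993 -0.117   0.27  ]
tip [ 0.5312 -0.1216  0.27  ]
dip [ 0.577  -0.1181  0.245 ]
dip [ 0.5613 -0.1171  0.245 ]
scene hook [ 0.6717 -0.1056  0.27  ]
scene hook [ 0.5312 -0.1171  0.27  ]
```

Call:
step_arm:
  deltas:
    - {"claw": 0.5,"rot": [0,0,0.123],"travel": [0,0,0]}
    - {"claw": 0.5,"rot": [0,0,0.123],"travel": [0,0,0]}
    - {"claw": 0.5,"rot": [0,0,0.123],"travel": [0,0,0]}
    - {"claw": 0.5,"rot": [0,0,0.123],"travel": [0,0,0]}
    - {"claw": 0.5,"rot": [0,0,0.123],"travel": [0,0,0]}
    - {"claw": 0.5,"rot": [0,0,0.123],"travel": [0,0,0]}
    - {"claw": 0.5,"rot": [0,0,0.123],"travel": [0,0,0]}
    - {"claw": 0.5,"rot": [0,0,0.123],"travel": [0,0,0]}
    - {"claw": 0.5,"rot": [0,0,0.123],"travel": [0,0,0]}
    - {"claw": 0.5,"travel": [-1.77,2.68,0]}
    - {"claw": 0.5,"travel": [-1.77,2.68,0]}
    - {"claw": 0.5,"travel": [-1.77,2.68,0]}
    - {"claw": 0.5,"travel": [-1.77,2.68,0]}
    - {"claw": 0.5,"travel": [-1.77,2.68,0]}
    - {"claw": 0.5,"travel": [-1.77,2.68,0]}
    - {"claw": 0.5,"travel": [-1.77,2.68,0]}
    - {"claw": 0.5,"travel": [-1.77,2.68,0]}
    - {"claw": 0.5,"travel": [-1.77,2.68,0]}
    - {"claw": 0.5,"travel": [-1.77,2.68,0]}
  newtons: 15

```text
schema error: expected keys claw, travel, rot
```

Call:
step_arm:
  deltas:
    - {"claw": 0.5,"travel": [0,0,0],"rot": [0,0,0.123]}
    - {"claw": 0.5,"travel": [0,0,0],"rot": [0,0,0.123]}
    - {"claw": 0.5,"travel": [0,0,0],"rot": [0,0,0.123]}
    - {"claw": 0.5,"travel": [0,0,0],"rot": [0,0,0.123]}
    - {"claw": 0.5,"travel": [0,0,0],"rot": [0,0,0.123]}
    - {"claw": 0.5,"travel": [0,0,0],"rot": [0,0,0.123]}
    - {"claw": 0.5,"travel": [0,0,0],"rot": [0,0,0.123]}
    - {"claw": 0.5,"travel": [0,0,0],"rot": [0,0,0.123]}
    - {"claw": 0.5,"travel": [0,0,0],"rot": [0,0,0.123]}
    - {"claw": 0.5,"travel": [-1.77,2.68,0],"rot": [0,0,0]}
    - {"claw": 0.5,"travel": [-1.77,2.68,0],"rot": [0,0,0]}
    - {"claw": 0.5,"travel": [-1.77,2.68,0],"rot": [0,0,0]}
    - {"claw": 0.5,"travel": [-1.77,2.68,0],"rot": [0,0,0]}
    - {"claw": 0.5,"travel": [-1.77,2.68,0],"rot": [0,0,0]}
    - {"claw": 0.5,"travel": [-1.77,2.68,0],"rot": [0,0,0]}
    - {"claw": 0.5,"travel": [-1.77,2.68,0],"rot": [0,0,0]}
    - {"claw": 0.5,"travel": [-1.77,2.68,0],"rot": [0,0,0]}
    - {"claw": 0.5,"travel": [-1.77,2.68,0],"rot": [0,0,0]}
    - {"claw": 0.5,"travel": [-1.77,2.68,0],"rot": [0,0,0]}
  newtons: 15

```text
time: 1.68
position: [0.5526, 0.4127, 0.2049]
tcp_rot: [-3.141, 0.0, 1.588]
wrist_force: [0.6, -0.2, -1.3]
finger_gap: 0.0469
grip_force: 0.0
```

Call:
step_arm:
  deltas:
    - {"claw": 0.5,"travel": [0,0,3],"rot": [0,0,0]}
    - {"claw": 0.5,"travel": [0,0,3],"rot": [0,0,0]}
    - {"claw": 0.5,"travel": [0,0,3],"rot": [0,0,0]}
    - {"claw": 0.5,"travel": [0,0,2.5],"rot": [0,0,0]}
    - {"claw": 0.5,"travel": [0,0,2.3],"rot": [0,0,0]}
    - {"claw": 0.0,"travel": [0,0,0],"rot": [0,0,0]}
    - {"claw": 0.0,"travel": [0,0,0],"rot": [0,0,0]}
    - {"claw": 0.0,"travel": [0,0,0],"rot": [0,0,0]}
    - {"claw": 0.0,"travel": [0,0,0],"rot": [0,0,0]}
    - {"claw": 0.0,"travel": [0,0,0],"rot": [0,0,0]}
    - {"claw": 0.0,"travel": [0,0,0],"rot": [0,0,0]}
  newtons: 15

```text
time: 2.6
position: [0.5523, 0.4145, 0.0691]
tcp_rot: [3.14, -0.002, 1.588]
wrist_force: [-0.7, -1.1, 4.4]
finger_gap: 0.013
grip_force: 15.0
```

Call:
step_arm:
  deltas:
    - {"claw": 0.0,"travel": [-0.032,-0.611,0],"rot": [0,0,-0.1056]}
    - {"claw": 0.0,"travel": [-0.032,-0.611,0],"rot": [0,0,-0.1056]}
    - {"claw": 0.0,"travel": [-0.032,-0.611,0],"rot": [0,0,-0.1056]}
    - {"claw": 0.0,"travel": [-0.032,-0.611,0],"rot": [0,0,-0.1056]}
    - {"claw": 0.0,"travel": [-0.032,-0.611,0],"rot": [0,0,-0.1056]}
    - {"claw": 0.0,"travel": [-0.032,-0.611,0],"rot": [0,0,-0.1056]}
    - {"claw": 0.0,"travel": [-0.032,-0.611,0],"rot": [0,0,-0.1056]}
    - {"claw": 0.0,"travel": [-0.032,-0.611,0],"rot": [0,0,-0.1056]}
    - {"claw": 0.0,"travel": [-0.032,-0.611,0],"rot": [0,0,-0.1056]}
    - {"claw": 0.0,"travel": [-0.032,-0.611,0],"rot": [0,0,-0.1056]}
    - {"claw": 0.0,"travel": [-0.032,-0.611,0],"rot": [0,0,-0.1056]}
    - {"claw": 0.0,"travel": [-0.032,-0.611,0],"rot": [0,0,-0.1056]}

```text
time: 3.6
position: [0.4964, 0.3732, 0.069]
tcp_rot: [3.14, -0.0, 2.86]
wrist_force: [-3.0, 0.4, 5.9]
finger_gap: 0.0128
grip_force: 15.0
```

Call:
step_arm:
  deltas:
    - {"claw": 0.0,"travel": [-0.032,-0.611,0],"rot": [0,0,-0.1056]}
    - {"claw": 0.0,"travel": [-0.02,-0.5,0],"rot": [0,0,-0.085]}
    - {"claw": 0.0,"travel": [0,0,0],"rot": [0,0,0]}

```text
time: 3.85
position: [0.4941, 0.3623, 0.069]
tcp_rot: [3.139, -0.001, 3.048]
wrist_force: [-4.2, 1.1, 6.1]
finger_gap: 0.0129
grip_force: 15.0
```

```bash
python3 - <<'E'
from workcell import env
import numpy as np
s=env.sense(); print({k:np.round(s[k],3).tolist() for k in("position","tcp_rot","wrist_force","torque","finger_gap")})
E
```

```text
{'position': [0.494, 0.362, 0.069], 'tcp_rot': [3.139, -0.001, 3.048], 'wrist_force': [-4.214, 1.117, 6.122], 'torque': [0.328, 0.878, -0.094], 'finger_gap': 0.013}
```

Call:
step_arm:
  deltas:
    - {"claw": 0.0,"travel": [0,-0.15,0],"rot": [0,0,-0.025]}
    - {"claw": 0.0,"travel": [0,-0.15,0],"rot": [0,0,-0.025]}
    - {"claw": 0.0,"travel": [0,0,0],"rot": [0,0,0]}

```text
time: 4.1
position: [0.4943, 0.3621, 0.069]
tcp_rot: [3.136, 0.001, 3.096]
wrist_force: [-3.2, 5.4, 3.3]
finger_gap: 0.0133
grip_force: 15.3
```

Call:
step_arm:
  deltas:
    - {"claw": 0.5,"travel": [0,0,0],"rot": [0,0,0]}
    - {"claw": 0.5,"travel": [0,0,0],"rot": [0,0,0]}
    - {"claw": 0.5,"travel": [0,0,0],"rot": [0,0,0]}
    - {"claw": 0.5,"travel": [0,0,-3.4],"rot": [0,0,0]}
    - {"claw": 0.5,"travel": [0,0,-3.4],"rot": [0,0,0]}
    - {"claw": 0.5,"travel": [0,0,-3.4],"rot": [0,0,0]}
    - {"claw": 0.5,"travel": [0,0,-3.4],"rot": [0,0,0]}

```text
time: 4.68
position: [0.4949, 0.3572, 0.2047]
tcp_rot: [-3.14, -0.0, 3.094]
wrist_force: [0.0, -0.3, 0.0]
finger_gap: 0.0466
grip_force: 0.0
```

Call:
step_arm:
  deltas:
    - {"claw": 0.5,"travel": [0,0,0],"rot": [0,0,0.122]}
    - {"claw": 0.5,"travel": [0,0,0],"rot": [0,0,0.122]}
    - {"claw": 0.5,"travel": [0,0,0],"rot": [0,0,0.122]}
    - {"claw": 0.5,"travel": [0,0,0],"rot": [0,0,0.122]}
    - {"claw": 0.5,"travel": [0,0,0],"rot": [0,0,0.122]}
    - {"claw": 0.5,"travel": [0,0,0],"rot": [0,0,0.122]}
    - {"claw": 0.5,"travel": [0,0,0],"rot": [0,0,0.122]}
    - {"claw": 0.5,"travel": [0,0,0],"rot": [0,0,0.122]}
    - {"claw": 0.5,"travel": [0,0,0],"rot": [0,0,0.122]}
    - {"claw": 0.5,"travel": [0,0,0],"rot": [0,0,0.122]}
    - {"claw": 0.5,"travel": [0,0,0],"rot": [0,0,0.122]}
    - {"claw": 0.5,"travel": [0,0,0],"rot": [0,0,0.122]}
    - {"claw": 0.5,"travel": [0,0,0],"rot": [0,0,0.122]}
    - {"claw": 0.5,"travel": [0,0,0],"rot": [0,0,0.122]}
    - {"claw": 0.5,"travel": [0,0,0],"rot": [0,0,0.122]}

```text
time: 5.93
position: [0.4951, 0.3575, 0.2034]
tcp_rot: [3.141, 0.001, 1.259]
wrist_force: [-0.3, -0.1, -1.0]
finger_gap: 0.0471
grip_force: 0.0
```

```bash
python3 - <<'E'
from workcell import env
import numpy as np,cv2
s=env.sense(); print({k:np.round(s[k],4).tolist() for k in("qpos","position","tcp_rot","wrist_force","torque","finger_gap")})
a=env.get_image("scene")["image"][240:390,300:500,::-1]
b=env.get_image("top")["image"][180:300,130:290,::-1]
cv2.imwrite("pics/m1.png",np.hstack([cv2.resize(a,(400,300)),cv2.resize(b,(400,300))]))
E
```

```text
{'qpos': [-0.8817, 0.5941, 0.3409, 1.6412, -0.2316, 0.9468, -0.7711], 'position': [0.4951, 0.3575, 0.2034], 'tcp_rot': [3.1412, 0.0008, 1.2585], 'wrist_force': [-0.3271, -0.061, -0.9597], 'torque': [-0.0208, 0.1208, -0.0226], 'finger_gap': 0.0471}
```

View pics/m1.png

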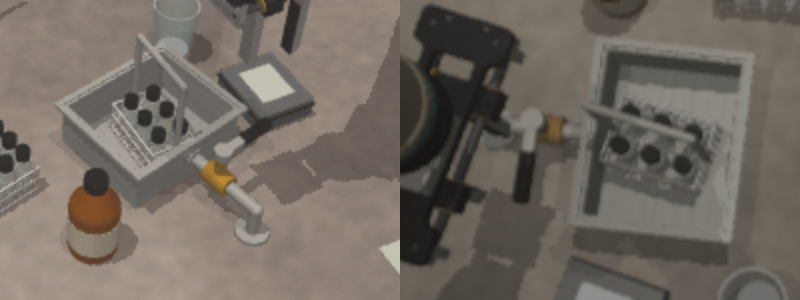

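The lever now points to −x, square across the pipe and against its stop. The basket hasn't moved.

Call:
step_arm:
  deltas:
    - {"claw": 0.5,"travel": [-2.4,2.54,0],"rot": [0,0,-0.01]}
    - {"claw": 0.5,"travel": [-2.4,2.54,0],"rot": [0,0,0]}
    - {"claw": 0.5,"travel": [-2.4,2.54,0],"rot": [0,0,0]}
    - {"claw": 0.5,"travel": [0,0,0],"rot": [0,0,0]}
    - {"claw": 0.5,"travel": [0,0,2.5],"rot": [0,0,0]}
    - {"claw": 0.5,"travel": [0,0,2.5],"rot": [0,0,0]}
    - {"claw": 0.5,"travel": [0,0,2.3],"rot": [0,0,0]}
    - {"claw": 0.5,"travel": [0,0,0],"rot": [0,0,0]}

```text
time: 6.7
position: [0.5433, 0.2656, 0.1263]
tcp_rot: [-3.136, 0.006, 1.278]
wrist_force: [-0.4, -0.7, -0.6]
finger_gap: 0.0472
grip_force: 0.0
```

```bash
python3 - <<'E'
from workcell import env
import numpy as np,cv2
a=env.get_image("scene")["image"][240:340,310:430,::-1]
b=env.get_image("top")["image"][180:280,160:280,::-1]
cv2.imwrite("pics/m2.png",np.hstack([cv2.resize(x,(400,333),interpolation=cv2.INTER_CUBIC) for x in(a,b)]))
E
```

```text
(no output)
```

View pics/m2.png

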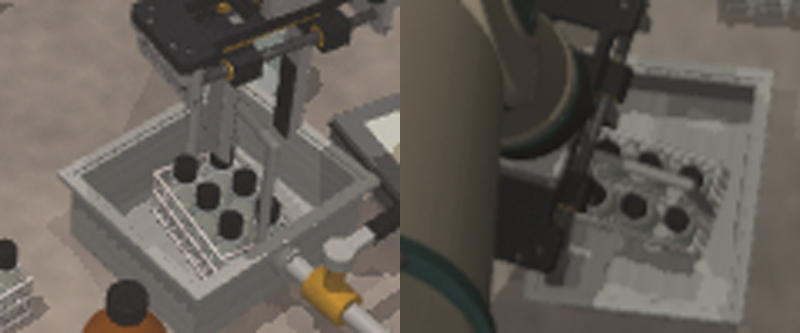

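The fingers straddle the bar near its +y end: the scene crop shows the bar between them at about (265,130). Closing now.

Call:
step_arm:
  deltas:
    - {"claw": 0.0,"travel": [0,0,0],"rot": [0,0,0]}
    - {"claw": 0.0,"travel": [0,0,0],"rot": [0,0,0]}
    - {"claw": 0.0,"travel": [0,0,0],"rot": [0,0,0]}
    - {"claw": 0.0,"travel": [0,0,0],"rot": [0,0,0]}
    - {"claw": 0.0,"travel": [0,0,0],"rot": [0,0,0]}
    - {"claw": 0.0,"travel": [0,0,0],"rot": [0,0,0]}
    - {"claw": 0.0,"travel": [0,0,0],"rot": [0,0,0]}
    - {"claw": 0.0,"travel": [0,0,0],"rot": [0,0,0]}
    - {"claw": 0.0,"travel": [0,0,-0.3],"rot": [0,0,0]}
    - {"claw": 0.0,"travel": [0,0,-0.5],"rot": [0,0,0]}
    - {"claw": 0.0,"travel": [0,0,-0.7],"rot": [0,0,0]}
    - {"claw": 0.0,"travel": [0,0,0],"rot": [0,0,0]}
  newtons: 60

```text
time: 7.8
position: [0.5473, 0.2673, 0.1468]
tcp_rot: [3.14, -0.001, 1.276]
wrist_force: [1.1, -1.0, -3.1]
finger_gap: 0.0072
grip_force: 60.0
```

```bash
python3 - <<'E'
from workcell import env
import numpy as np
s=env.sense(); print({k:np.round(s[k],4).tolist() for k in("qpos","position","tcp_rot","wrist_force","torque","finger_gap","grip_force")})
E
```

```text
{'qpos': [-0.6902, 0.6545, 0.3081, 1.7049, -0.2553, 0.8196, -0.5623], 'position': [0.5473, 0.2673, 0.1468], 'tcp_rot': [3.14, -0.0014, 1.2755], 'wrist_force': [1.1418, -0.9529, -3.1153], 'torque': [0.0005, 0.0113, 0.0195], 'finger_gap': 0.0072, 'grip_force': 59.9806}
```

Call:
step_arm:
  deltas:
    - {"claw": 0.0,"travel": [0,0,-1.0],"rot": [0,0,0]}
    - {"claw": 0.0,"travel": [0,0,-1.5],"rot": [0,0,0]}
    - {"claw": 0.0,"travel": [0,0,-1.8],"rot": [0,0,0]}
    - {"claw": 0.0,"travel": [0,0,-1.8],"rot": [0,0,0]}
    - {"claw": 0.0,"travel": [0,0,-1.8],"rot": [0,0,0]}
    - {"claw": 0.0,"travel": [0,0,-1.8],"rot": [0,0,0]}
    - {"claw": 0.0,"travel": [0,0,-1.5],"rot": [0,0,0]}
    - {"claw": 0.0,"travel": [0,0,-1.2],"rot": [0,0,0]}
    - {"claw": 0.0,"travel": [0,0,-0.6],"rot": [0,0,0]}
    - {"claw": 0.0,"travel": [0,0,0],"rot": [0,0,0]}

```text
time: 8.63
position: [0.5472, 0.2673, 0.2773]
tcp_rot: [3.139, -0.002, 1.275]
wrist_force: [0.5, 0.5, -2.6]
finger_gap: 0.0075
grip_force: 60.0
```

```bash
python3 - <<'E'
from workcell import env
import numpy as np,cv2
s=env.sense(); print({k:np.round(s[k],4).tolist() for k in("position","tcp_rot","wrist_force","torque","finger_gap","grip_force")})
a=env.get_image("scene")["image"][190:340,300:480,::-1]
cv2.imwrite("pics/m3.png",cv2.resize(a,(720,600),interpolation=cv2.INTER_CUBIC))
E
```

```text
{'position': [0.5472, 0.2673, 0.2773], 'tcp_rot': [3.1395, -0.0022, 1.2755], 'wrist_force': [0.5068, 0.5489, -2.5533], 'torque': [-0.0322, 0.0748, 0.028], 'finger_gap': 0.0075, 'grip_force': 59.9831}
```

View pics/m3.png

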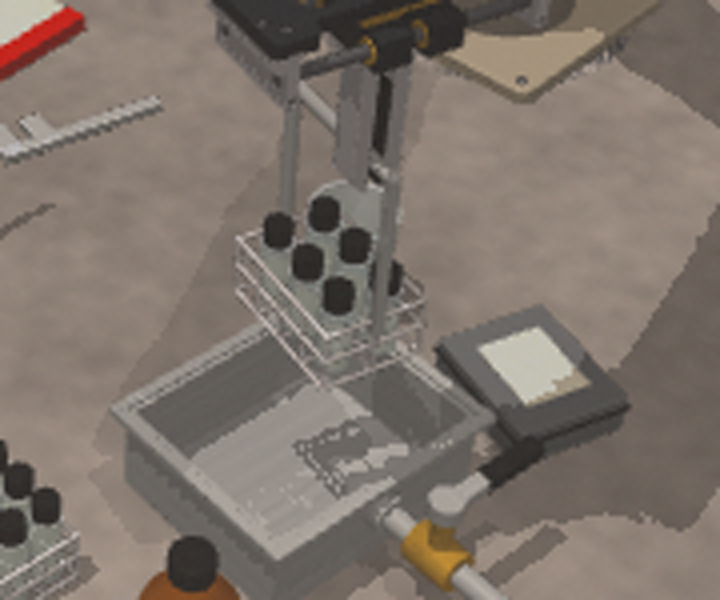

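The basket is held clear of the bath and looks level, with bar ends at crop (300,82) and (392,175). The lever stands square across the pipe.

```bash
python3 - <<'E'
from h import *
f=lambda x,y:((x+.5)/4+299.5,(y+.5)/4+189.5)
for p in((300,84),(392,175)):print(at("scene",f(*p),.2945).round(4))
g=np.array([.5472,.2673,.2945]);d=np.array([np.cos(1.27),np.sin(1.27),0])
for t in(-.073,-.024,.025):q=proj("scene",g+t*d);print(((q[0]-299.5)*4,(q[1]-189.5)*4))
# basket underside corners expected, if level
for a in(-.074,.026):
  for b in(-.035,.035):
    q=proj("scene",g+a*d+b*np.array([d[1],-d[0],0])-[0,0,.145]);print("cor",((q[0]-299.5)*4,(q[1]-189.5)*4))
E
```

```text
[0.5254 0.2016 0.2945]
[0.5522 0.289  0.2945]
(np.float64(294.8897316571763), np.float64(81.53312995826104))
(np.float64(342.43857759901744), np.float64(128.98521409171417))
(np.float64(392.92685174296275), np.float64(179.37074469663628))
cor (np.float64(325.3187900305845), np.float64(253.39797205176376))
cor (np.float64(227.9545713437126), np.float64(288.5416065277486))
cor (np.float64(418.30812357407103), np.float64(354.3387534088424))
cor (np.float64(317.29817885724515), np.float64(393.8087241528781))
```

Call:
step_arm:
  deltas:
    - {"claw": 0.0,"travel": [0,0,0],"rot": [0,0,-0.05]}
    - {"claw": 0.0,"travel": [0,0,0],"rot": [0,0,-0.089]}
    - {"claw": 0.0,"travel": [0,0,0],"rot": [0,0,-0.089]}
    - {"claw": 0.0,"travel": [0,0,0],"rot": [0,0,-0.089]}
    - {"claw": 0.0,"travel": [0,0,0],"rot": [0,0,-0.04]}

```text
time: 9.1
position: [0.5456, 0.2668, 0.2742]
tcp_rot: [-3.139, 0.001, 1.637]
wrist_force: [0.4, 0.2, -3.0]
finger_gap: 0.0072
grip_force: 60.0
```

Call:
step_arm:
  deltas:
    - {"claw": 0.0,"travel": [-0.8,-0.22,0],"rot": [0,0,0]}
    - {"claw": 0.0,"travel": [-1.6,-0.45,0],"rot": [0,0,0]}
    - {"claw": 0.0,"travel": [-2.62,-0.75,0],"rot": [0,0,0]}
    - {"claw": 0.0,"travel": [-2.62,-0.75,0],"rot": [0,0,0]}
    - {"claw": 0.0,"travel": [-2.62,-0.75,0],"rot": [0,0,0]}
    - {"claw": 0.0,"travel": [-2.62,-0.75,0],"rot": [0,0,0]}
    - {"claw": 0.0,"travel": [-2.62,-0.75,0],"rot": [0,0,0]}
    - {"claw": 0.0,"travel": [-2.62,-0.75,0],"rot": [0,0,0]}
    - {"claw": 0.0,"travel": [-2.62,-0.75,0],"rot": [0,0,0]}
    - {"claw": 0.0,"travel": [-2.62,-0.75,0],"rot": [0,0,0]}
    - {"claw": 0.0,"travel": [-2.62,-0.75,0],"rot": [0,0,0]}
    - {"claw": 0.0,"travel": [-2.62,-0.75,0],"rot": [0,0,0]}
    - {"claw": 0.0,"travel": [-2.62,-0.75,0],"rot": [0,0,0]}
    - {"claw": 0.0,"travel": [-2.62,-0.75,0],"rot": [0,0,0]}
    - {"claw": 0.0,"travel": [-1.6,-0.45,0],"rot": [0,0,0]}
    - {"claw": 0.0,"travel": [-0.7,-0.22,0],"rot": [0,0,0]}
    - {"claw": 0.0,"travel": [0,0,0],"rot": [0,0,0]}

```text
time: 10.52
position: [0.4643, -0.1019, 0.2752]
tcp_rot: [-3.14, 0.0, 1.628]
wrist_force: [0.1, -0.1, -3.4]
finger_gap: 0.007
grip_force: 60.0
```

```bash
python3 - <<'E'
from workcell import env
import numpy as np,cv2
s=env.sense(); print({k:np.round(s[k],4).tolist() for k in("qpos","position","tcp_rot","wrist_force","torque","finger_gap","grip_force")})
a=env.get_image("scene")["image"][110:260,190:370,::-1]
cv2.imwrite("pics/m4.png",cv2.resize(a,(720,600),interpolation=cv2.INTER_CUBIC))
E
```

```text
{'qpos': [-0.1139, 0.3088, 0.3582, 1.8969, -0.1296, 0.9593, 0.3605], 'position': [0.4643, -0.1019, 0.2752], 'tcp_rot': [-3.1405, 0.0004, 1.6278], 'wrist_force': [0.0517, -0.1316, -3.3673], 'torque': [0.0428, 0.0154, -0.0209], 'finger_gap': 0.007, 'grip_force': 59.9832}
```

View pics/m4.png

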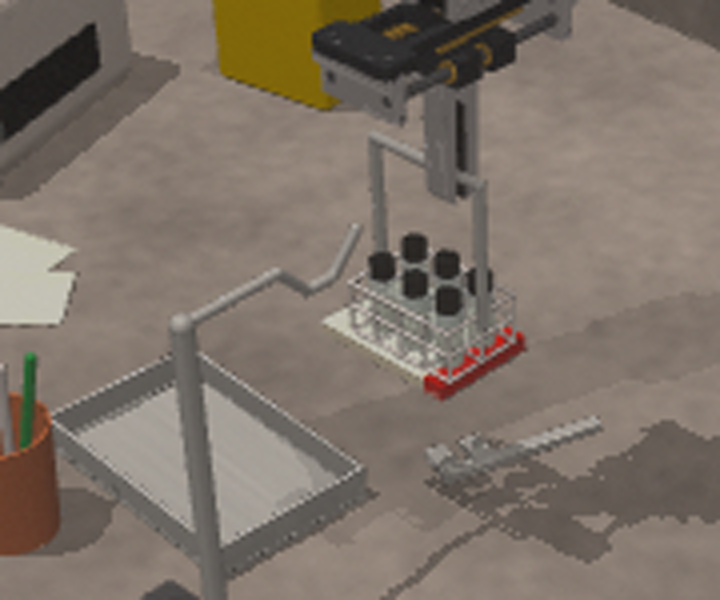

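Both the hook and the held basket show clearly: post top (182,325), arm end (280,272), dip about (316,288), tip (357,228), bar ends (376,137) and (483,182).

```bash
python3 - <<'E'
from h import *
f=lambda x,y:((x+.5)/4+189.5,(y+.5)/4+109.5)
c2=lambda x,y:((x+.5)/4.4+334.5,(y+.5)/4.4+129.5)
for n,p,t,z in(("post",(182,324),(262,72),.27),("armend",(279,273),(280,250),.27),("dip",(317,288),(272.5,328),.245),("tip",(357,228),(296,398),.27)):
    X,e=tri(c2(*t),f(*p));print(n,X.round(4),round(e,4),at("scene",f(*p),z).round(4),at("top",c2(*t),z).round(4))
zb=.2752+.0172
e=[at("scene",f(*p),zb) for p in((374,138),(484,184))];print("bar",np.round(e,4),np.mean(e,0).round(4),np.linalg.norm(e[1]-e[0]))
g=np.array([.4643,-.1019,zb]);d=np.array([np.cos(1.628),np.sin(1.628),0])
for t in(-.073,-.024,.025):q=proj("scene",g+t*d);print("pred",((q[0]-189.5)*4,(q[1]-109.5)*4))
E
```

```text
post [ 0.6829 -0.1113  0.2709] 0.0012 [ 0.6819 -0.1118  0.27  ] [ 0.6837 -0.112   0.27  ]
armend [ 0.6003 -0.1178  0.2671] 0.0004 [ 0.603  -0.1145  0.27  ] [ 0.5993 -0.117   0.27  ]
dip [ 0.5703 -0.1184  0.2416] 0.0002 [ 0.5735 -0.1144  0.245 ] [ 0.5694 -0.1176  0.245 ]
tip [ 0.5313 -0.1216  0.2692] 0.0002 [ 0.5321 -0.1206  0.27  ] [ 0.5312 -0.1216  0.27  ]
bar [[ 0.4709 -0.1714  0.2924]
 [ 0.4594 -0.0755  0.2924]] [ 0.4651 -0.1235  0.2924] 0.09656348485610636
pred (np.float64(373.9066655897291), np.float64(135.48093868568253))
pred (np.float64(425.57024931874616), np.float64(160.08942693870972))
pred (np.float64(479.1668032002565), np.float64(185.61863090399913))
```

Call:
step_arm:
  deltas:
    - {"claw": 0.0,"travel": [0.01,0.5,0],"rot": [0,0,0]}
    - {"claw": 0.0,"travel": [0.02,1.2,0],"rot": [0,0,0]}
    - {"claw": 0.0,"travel": [0.03,1.7,0],"rot": [0,0,0]}
    - {"claw": 0.0,"travel": [0.03,1.8,0],"rot": [0,0,0]}
    - {"claw": 0.0,"travel": [0.02,1.8,0],"rot": [0,0,0]}
    - {"claw": 0.0,"travel": [0.02,1.7,0],"rot": [0,0,0]}
    - {"claw": 0.0,"travel": [0,1.0,0],"rot": [0,0,0]}
    - {"claw": 0.0,"travel": [0,0.5,0],"rot": [0,0,0]}
    - {"claw": 0.0,"travel": [0,0,0],"rot": [0,0,0]}
    - {"claw": 0.0,"travel": [0,0,0],"rot": [0,0,0]}
    - {"claw": 0.0,"travel": [0,0,0],"rot": [0,0,0]}
    - {"claw": 0.0,"travel": [0,0,0],"rot": [0,0,0]}

```text
time: 11.57
position: [0.5666, -0.0923, 0.2756]
tcp_rot: [-3.141, -0.0, 1.632]
wrist_force: [-0.4, -0.7, -3.8]
finger_gap: 0.0072
grip_force: 60.0
```

Call:
step_arm:
  deltas:
    - {"claw": 0.0,"travel": [-0.24,0,0.3],"rot": [0,0,0]}
    - {"claw": 0.0,"travel": [0,0,0.8],"rot": [0,0,0]}
    - {"claw": 0.0,"travel": [0,0,0.9],"rot": [0,0,0]}
    - {"claw": 0.0,"travel": [0,0,0.7],"rot": [0,0,0]}
    - {"claw": 0.0,"travel": [0,0,0.4],"rot": [0,0,0]}
    - {"claw": 0.0,"travel": [0,0,0.2],"rot": [0,0,0]}
    - {"claw": 0.0,"travel": [0,0,0],"rot": [0,0,0]}
    - {"claw": 0.0,"travel": [0,0,0],"rot": [0,0,0]}
    - {"claw": 0.0,"travel": [0,0,0],"rot": [0,0,0]}

```text
time: 12.32
position: [0.5677, -0.0949, 0.2428]
tcp_rot: [3.141, 0.0, 1.633]
wrist_force: [0.5, -0.0, -2.7]
finger_gap: 0.0078
grip_force: 60.0
```

```bash
python3 - <<'E'
from workcell import env
import numpy as np,cv2
s=env.sense(); print({k:np.round(s[k],4).tolist() for k in("position","tcp_rot","wrist_force","torque","finger_gap","grip_force")})
a=env.get_image("scene")["image"][120:270,180:360,::-1]
cv2.imwrite("pics/m5.png",cv2.resize(a,(720,600),interpolation=cv2.INTER_CUBIC))
E
```

```text
{'position': [0.5677, -0.0949, 0.2428], 'tcp_rot': [3.1409, 0.0002, 1.6326], 'wrist_force': [0.4549, -0.0026, -2.6729], 'torque': [0.0395, 0.0306, -0.0472], 'finger_gap': 0.0078, 'grip_force': 59.9851}
```

View pics/m5.png

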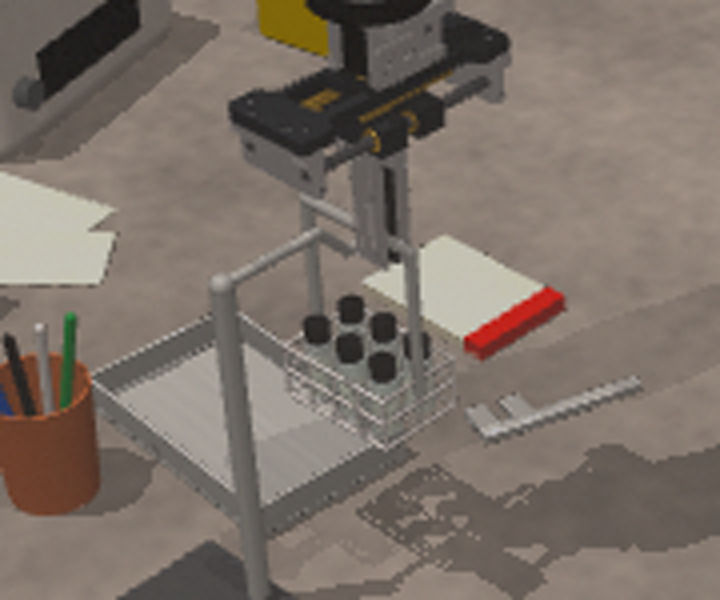

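The bar sits just above the dip, between the tip and the arm, with the fingers clear of the hook on the +y side. That was my last picture, so from here I go by force and pose readings.

Call:
step_arm:
  deltas:
    - {"claw": 0.0,"travel": [0,0,0.2],"rot": [0,0,0]}
    - {"claw": 0.0,"travel": [0,0,0.15],"rot": [0,0,0]}
    - {"claw": 0.0,"travel": [0,0,0],"rot": [0,0,0]}
    - {"claw": 0.0,"travel": [0,0,0],"rot": [0,0,0]}

```text
time: 12.7
position: [0.5673, -0.0948, 0.2388]
tcp_rot: [-3.141, -0.0, 1.633]
wrist_force: [0.0, -1.0, -2.8]
finger_gap: 0.0071
grip_force: 60.0
```

Call:
step_arm:
  deltas:
    - {"claw": 0.0,"travel": [0,0,0.1],"rot": [0,0,0]}
    - {"claw": 0.0,"travel": [0,0,0.08],"rot": [0,0,0]}
    - {"claw": 0.0,"travel": [0,0,0],"rot": [0,0,0]}
    - {"claw": 0.0,"travel": [0,0,0],"rot": [0,0,0]}

```text
time: 13.03
position: [0.5674, -0.0947, 0.2371]
tcp_rot: [-3.141, -0.0, 1.633]
wrist_force: [-0.2, 1.0, -2.8]
finger_gap: 0.0073
grip_force: 60.0
```

Call:
step_arm:
  deltas:
    - {"claw": 0.0,"travel": [0,0,0.1],"rot": [0,0,0]}
    - {"claw": 0.0,"travel": [0,0,0],"rot": [0,0,0]}
    - {"claw": 0.0,"travel": [0,0,0],"rot": [0,0,0]}

```text
time: 13.28
position: [0.5674, -0.0947, 0.2361]
tcp_rot: [-3.141, -0.0, 1.633]
wrist_force: [0.2, -0.3, -3.4]
finger_gap: 0.0076
grip_force: 60.0
```

Call:
step_arm:
  deltas:
    - {"claw": 0.0,"travel": [0,0,0.1],"rot": [0,0,0]}
    - {"claw": 0.0,"travel": [0,0,0],"rot": [0,0,0]}
    - {"claw": 0.0,"travel": [0,0,0],"rot": [0,0,0]}

```text
time: 13.53
position: [0.5676, -0.0948, 0.2353]
tcp_rot: [3.141, 0.0, 1.632]
wrist_force: [0.6, -0.4, -2.3]
finger_gap: 0.0071
grip_force: 60.0
```

Call:
step_arm:
  deltas:
    - {"claw": 0.0,"travel": [0,0,0.1],"rot": [0,0,0]}
    - {"claw": 0.0,"travel": [0,0,0],"rot": [0,0,0]}
    - {"claw": 0.0,"travel": [0,0,0],"rot": [0,0,0]}

```text
time: 13.78
position: [0.5676, -0.0947, 0.2346]
tcp_rot: [3.141, -0.0, 1.633]
wrist_force: [-0.1, -0.5, 1.9]
finger_gap: 0.0076
grip_force: 60.0
```

Call:
step_arm:
  deltas:
    - {"claw": 0.0,"travel": [0,0,0.1],"rot": [0,0,0]}
    - {"claw": 0.0,"travel": [0,0,0],"rot": [0,0,0]}
    - {"claw": 0.0,"travel": [0,0,0],"rot": [0,0,0]}

```text
time: 14.03
position: [0.5677, -0.0947, 0.2339]
tcp_rot: [3.141, -0.0, 1.633]
wrist_force: [-1.9, 1.4, 5.6]
finger_gap: 0.0073
grip_force: 60.0
```

Contact. Easing off and releasing gradually.

Call:
step_arm:
  deltas:
    - {"claw": 0.0,"travel": [0,0,-0.06],"rot": [0,0,0]}
    - {"claw": 0.0,"travel": [0,0,0],"rot": [0,0,0]}
    - {"claw": 0.0,"travel": [0,0,0],"rot": [0,0,0]}
    - {"claw": 0.0,"travel": [0,0,0],"rot": [0,0,0]}
  newtons: 5

```text
time: 14.37
position: [0.5681, -0.0947, 0.2339]
tcp_rot: [3.14, 0.0, 1.633]
wrist_force: [2.1, 0.1, 0.6]
finger_gap: 0.0086
grip_force: 5.0
```

Call:
step_arm:
  deltas:
    - {"claw": 0.12,"travel": [0,0,0],"rot": [0,0,0]}
    - {"claw": 0.15,"travel": [0,0,0],"rot": [0,0,0]}
    - {"claw": 0.2,"travel": [0,0,0],"rot": [0,0,0]}
    - {"claw": 0.3,"travel": [0,0,0],"rot": [0,0,0]}
    - {"claw": 0.4,"travel": [0,0,0],"rot": [0,0,0]}
    - {"claw": 0.5,"travel": [0,0,0],"rot": [0,0,0]}
    - {"claw": 0.5,"travel": [0,0,0],"rot": [0,0,0]}

```text
time: 14.95
position: [0.5674, -0.0948, 0.2337]
tcp_rot: [-3.141, -0.0, 1.633]
wrist_force: [-0.9, -0.0, -0.7]
finger_gap: 0.0419
grip_force: 0.0
```

Call:
step_arm:
  deltas:
    - {"claw": 0.5,"travel": [0,0,-0.5],"rot": [0,0,0]}
    - {"claw": 0.5,"travel": [0,0,-1.5],"rot": [0,0,0]}
    - {"claw": 0.5,"travel": [0,0,-2],"rot": [0,0,0]}
    - {"claw": 0.5,"travel": [0,0,-2],"rot": [0,0,0]}
    - {"claw": 0.5,"travel": [0,0,-2],"rot": [0,0,0]}
    - {"claw": 0.5,"travel": [0,0,-1],"rot": [0,0,0]}

```text
time: 15.45
position: [0.5685, -0.0951, 0.3266]
tcp_rot: [3.138, 0.001, 1.632]
wrist_force: [0.6, 0.1, -0.4]
finger_gap: 0.0472
grip_force: 0.0
```

```bash
python3 - <<'E'
from h import *
from workcell import env
import cv2
c2=lambda x,y:((x+.5)/4.4+334.5,(y+.5)/4.4+129.5)
print("cup rim",at("top",c2(573,145),.14).round(3),"base",at("top",c2(522,190),.0).round(3))
print("pen",at("top",c2(614,50),.17).round(3), "rim low edge",at("top",c2(560,212),.14).round(3))
# basket: difference from first scene image, bail white-wire levels
s=env.sense();print(s["time"],np.round(s["qpos"],2))
E
```

```text
cup rim [ 0.694 -0.303  0.14 ] base [ 0.715 -0.324  0.   ]
pen [ 0.735 -0.316  0.17 ] rim low edge [ 0.658 -0.294  0.14 ]
15.45 [-0.11  0.42  0.35  1.57 -0.15  1.18  0.33]
```

Call:
step_arm:
  deltas:
    - {"claw": 0.7,"travel": [0,0,0],"rot": [0,0,0.061]}
    - {"claw": 0.7,"travel": [-1.5,-0.2,0],"rot": [0,0,0]}
    - {"claw": 0.7,"travel": [-3,-0.2,0],"rot": [0,0,0]}
    - {"claw": 0.7,"travel": [-3,-0.2,0],"rot": [0,0,0]}
    - {"claw": 0.7,"travel": [-3,-0.2,0],"rot": [0,0,0]}
    - {"claw": 0.7,"travel": [-3,-0.2,0],"rot": [0,0,0]}
    - {"claw": 0.7,"travel": [-3,-0.2,0],"rot": [0,0,0]}
    - {"claw": 0.7,"travel": [-3,-0.2,0],"rot": [0,0,0]}
    - {"claw": 0.7,"travel": [-3,-0.2,0],"rot": [0,0,0]}
    - {"claw": 0.7,"travel": [-3,-0.2,0],"rot": [0,0,0]}
    - {"claw": 0.7,"travel": [-3,-0.2,0],"rot": [0,0,0]}
    - {"claw": 0.7,"travel": [-2,-0.15,0],"rot": [0,0,0]}
    - {"claw": 0.7,"travel": [-1,0,0],"rot": [0,0,0]}
    - {"claw": 0.7,"travel": [-0.5,0,0],"rot": [0,0,0]}
    - {"claw": 0.7,"travel": [0,0,0],"rot": [0,0,0]}
    - {"claw": 0.7,"travel": [0,0,0],"rot": [0,0,0]}

```text
time: 16.78
position: [0.5469, -0.4132, 0.3236]
tcp_rot: [3.141, -0.001, 1.573]
wrist_force: [0.9, -0.2, 0.0]
finger_gap: 0.0658
grip_force: 0.0
```

```bash
python3 - <<'E'
from h import *
from workcell import env
import cv2
# numeric check of hung basket: dark caps and expected positions (caps z: underside .108+.061)
im=env.get_image("scene")["image"];cv2.imwrite("pics/n1.png",im[:,:,::-1])
dip=np.array([.5675,-.1185,0]);a=np.radians(3.4);ex=np.array([np.cos(a),np.sin(a),0]);ey=np.array([-np.sin(a),np.cos(a),0])
q=np.array([proj("scene",dip+ex*i+ey*j+[0,0,.165]) for i in(-.017,.017) for j in(-.03,0,.03)]);print("pred caps",q.round(1).tolist())
m=(im.max(2)<60).astype(np.uint8);m[:190]=0;m[225:]=0;m[:,:245]=0;m[:,300:]=0
n,l,st,c=cv2.connectedComponentsWithStats(m)
print("caps",[(c[i].round(1).tolist(),int(st[i,4])) for i in range(1,n) if st[i,4]>8])
E
```

```text
pred caps [[268.2, 197.8], [275.8, 202.1], [283.6, 206.5], [259.2, 203.2], [266.8, 207.6], [274.6, 212.1]]
caps [([266.7, 198.9], 39), ([258.4, 203.9], 39), ([274.7, 203.8], 37), ([266.3, 209.0], 41), ([274.5, 213.8], 40)]
```

The five visible caps match a level basket hung in the dip to within 1–2 px. Going down behind the tray.

Call:
step_arm:
  deltas:
    - {"claw": 0.7,"travel": [0,0,2],"rot": [0,0,0]}
    - {"claw": 0.7,"travel": [0,0,3.5],"rot": [0,0,0]}
    - {"claw": 0.7,"travel": [0,0,3.5],"rot": [0,0,0]}
    - {"claw": 0.7,"travel": [0,0,3.5],"rot": [0,0,0]}
    - {"claw": 0.7,"travel": [0,0,3.5],"rot": [0,0,0]}
    - {"claw": 0.7,"travel": [0,0,3.5],"rot": [0,0,0]}
    - {"claw": 0.7,"travel": [0,0,3.5],"rot": [0,0,0]}
    - {"claw": 0.7,"travel": [0,0,3.5],"rot": [0,0,0]}
    - {"claw": 0.7,"travel": [0,0,2.5],"rot": [0,0,0]}
    - {"claw": 0.7,"travel": [0,0,1.5],"rot": [0,0,0]}
    - {"claw": 0.7,"travel": [0,0,0.4],"rot": [0,0,0]}
    - {"claw": 0.7,"travel": [0,0,0],"rot": [0,0,0]}
    - {"claw": 0.7,"travel": [0,0,0],"rot": [0,0,0]}

```text
time: 17.92
position: [0.5474, -0.4152, 0.0164]
tcp_rot: [3.14, 0.001, 1.572]
wrist_force: [-0.1, -0.2, 0.5]
finger_gap: 0.0659
grip_force: 0.0
```

Call:
step_arm:
  deltas:
    - {"claw": 0.7,"travel": [0.4,0,0.5],"rot": [0,0,0]}
    - {"claw": 0.7,"travel": [0.5,0,0],"rot": [0,0,0]}
    - {"claw": 0.7,"travel": [0.5,0,0],"rot": [0,0,0]}
    - {"claw": 0.7,"travel": [0.5,0,0],"rot": [0,0,0]}
    - {"claw": 0.7,"travel": [0.5,0,0],"rot": [0,0,0]}
    - {"claw": 0.7,"travel": [0.5,0,0],"rot": [0,0,0]}
    - {"claw": 0.7,"travel": [0.6,0,0],"rot": [0,0,0]}
    - {"claw": 0.7,"travel": [0.7,0,0],"rot": [0,0,0]}
    - {"claw": 0.7,"travel": [0.8,0,0],"rot": [0,0,0]}
    - {"claw": 0.7,"travel": [0.8,0,0],"rot": [0,0,0]}
    - {"claw": 0.7,"travel": [0.8,0,0],"rot": [0,0,0]}
    - {"claw": 0.7,"travel": [0.8,0,0],"rot": [0,0,0]}
    - {"claw": 0.7,"travel": [0.8,0,0],"rot": [0,0,0]}
    - {"claw": 0.7,"travel": [0.8,0,0],"rot": [0,0,0]}

```text
time: 19.08
position: [0.5465, -0.3252, 0.0104]
tcp_rot: [3.14, 0.002, 1.571]
wrist_force: [0.6, -5.8, 2.2]
finger_gap: 0.0655
grip_force: 2.7
```

Call:
step_arm:
  deltas:
    - {"claw": 0.7,"travel": [0.7,0,0],"rot": [0,0,0]}
    - {"claw": 0.7,"travel": [0.8,0,0],"rot": [0,0,0]}
    - {"claw": 0.7,"travel": [0.8,0,0],"rot": [0,0,0]}
    - {"claw": 0.7,"travel": [0.8,0,0],"rot": [0,0,0]}
    - {"claw": 0.7,"travel": [0.8,0,0],"rot": [0,0,0]}
    - {"claw": 0.7,"travel": [0.8,0,0],"rot": [0,0,0]}
    - {"claw": 0.7,"travel": [0.8,0,0],"rot": [0,0,0]}
    - {"claw": 0.7,"travel": [0.8,0,0],"rot": [0,0,0]}
    - {"claw": 0.7,"travel": [0.7,0,0],"rot": [0,0,0]}
    - {"claw": 0.7,"travel": [0.5,0,0],"rot": [0,0,0]}
    - {"claw": 0.7,"travel": [0.4,0,0],"rot": [0,0,0]}
    - {"claw": 0.7,"travel": [0.4,0,0],"rot": [0,0,0]}
    - {"claw": 0.7,"travel": [0.3,0,0],"rot": [0,0,0]}
    - {"claw": 0.7,"travel": [0,0,0],"rot": [0,0,0]}
    - {"claw": 0.7,"travel": [0,0,0],"rot": [0,0,0]}

```text
time: 20.33
position: [0.5463, -0.2386, 0.0102]
tcp_rot: [3.141, 0.0, 1.572]
wrist_force: [0.5, -4.3, 3.4]
finger_gap: 0.0658
grip_force: 2.0
```

Call:
step_arm:
  deltas:
    - {"claw": 0.7,"travel": [-0.5,0,0],"rot": [0,0,0]}
    - {"claw": 0.7,"travel": [-1.5,0,0],"rot": [0,0,0]}
    - {"claw": 0.7,"travel": [-2.5,0,0],"rot": [0,0,0]}
    - {"claw": 0.7,"travel": [-2.5,0,0],"rot": [0,0,0]}
    - {"claw": 0.7,"travel": [-2.5,0,-0.5],"rot": [0,0,0]}
    - {"claw": 0.7,"travel": [-2.5,0,-2],"rot": [0,0,0]}
    - {"claw": 0.7,"travel": [-1.5,0,-3.5],"rot": [0,0,0]}
    - {"claw": 0.7,"travel": [0,0,-3.5],"rot": [0,0,0]}
    - {"claw": 0.7,"travel": [0,0,-3.5],"rot": [0,0,0]}
    - {"claw": 0.7,"travel": [0,0,-3.5],"rot": [0,0,0]}
    - {"claw": 0.7,"travel": [0,0,-3.5],"rot": [0,0,0]}
    - {"claw": 0.7,"travel": [0,0,-3],"rot": [0,0,0]}
    - {"claw": 0.7,"travel": [0,0,0],"rot": [0,0,0]}
    - {"claw": 0.7,"travel": [0,0,0],"rot": [0,0,0]}

```text
time: 21.5
position: [0.5462, -0.3743, 0.241]
tcp_rot: [3.14, 0.0, 1.572]
wrist_force: [0.4, -0.1, 1.1]
finger_gap: 0.0656
grip_force: 0.0
```

```bash
python3 - <<'E'
from h import *
from workcell import env
import cv2
s=env.sense();print(s["position"].round(3) if hasattr(s["position"],"round") else s["position"])
t0=cv2.cvtColor(cv2.imread("pics/top0.png"),cv2.COLOR_BGR2GRAY)
t=env.get_image("top")["image"];cv2.imwrite("pics/n2.png",t[:,:,::-1]);g=cv2.cvtColor(t,cv2.COLOR_RGB2GRAY)
# tray lower rim half as template (basket may hide upper parts)
for nm,(x0,y0,x1,y1) in{"right-low":(455,225,490,260),"low":(420,235,490,260),"left-low":(392,235,425,260)}.items():
    r=cv2.matchTemplate(g[180:300,280:500],t0[y0:y1,x0:x1],cv2.TM_CCOEFF_NORMED);_,v,_,p=cv2.minMaxLoc(r)
    d=(p[0]+280-x0,p[1]+180-y0);a=at("top",(x0,y1),.03);b=at("top",(x0+d[0],y1+d[1]),.03);print(nm,round(v,3),d,(b-a).round(4))
# other things unmoved
for nm,(x0,y0,x1,y1) in{"pad":(415,295,483,348),"caliper":(368,270,402,333),"cup":(438,140,484,190),"beaker":(253,284,290,318),"box":(183,280,240,333),"rack":(250,140,316,190),"reagent":(198,150,232,190)}.items():
    r=cv2.matchTemplate(g[y0-12:y1+12,x0-12:x1+12],t0[y0:y1,x0:x1],cv2.TM_CCOEFF_NORMED);_,v,_,p=cv2.minMaxLoc(r);print(nm,round(v,3),p[0]-12,p[1]-12)
im=env.get_image("scene")["image"]
m=(im.max(2)<60).astype(np.uint8);m[:190]=0;m[225:]=0;m[:,:245]=0;m[:,300:]=0
n,l,st,c=cv2.connectedComponentsWithStats(m);print("caps",[(c[i].round(1).tolist(),int(st[i,4])) for i in range(1,n) if st[i,4]>8])
E
```

```text
[ 0.546 -0.374  0.241]
right-low 0.836 (-61, 1) [-0.0019  0.1525  0.    ]
low 0.716 (-60, 1) [-0.0019  0.1496  0.    ]
left-low 0.91 (-7, 1) [-0.0024  0.0175  0.    ]
pad 0.838 0 0
caliper 0.971 0 0
cup 0.999 0 0
beaker 0.999 0 0
box 1.0 0 0
rack 1.0 0 0
reagent 1.0 0 0
caps [([266.7, 198.9], 39), ([258.5, 204.0], 38), ([274.7, 203.8], 37), ([266.4, 208.9], 40), ([285.3, 208.6], 9), ([274.5, 213.8], 40)]
```

```bash
python3 - <<'E'
from h import *
import cv2
im=cv2.imread("pics/n2.png")
m=(im.max(2)<45).astype(np.uint8);m[:225]=0;m[275:]=0;m[:,:165]=0;m[:,197:]=0
n,l,st,c=cv2.connectedComponentsWithStats(m);i=1+st[1:,4].argmax();ys,xs=np.nonzero(l==i)
P=np.array([at("top",p,.091)[:2] for p in zip(xs,ys)]);u=np.linalg.svd(P-P.mean(0))[2][0];print(st[i],P.mean(0).round(4),"axis deg",np.degrees(np.arctan2(u[1],u[0])))
v=P.mean(0)-[.5527,.3563];print("from axis",np.hypot(*v),np.degrees(np.arctan2(v[1],v[0])))
E
```

```text
[176 242   8  19  89] [0.4959 0.3613] axis deg 173.54718999840023
from axis 0.057054111509567386 175.02013090405634
```

```bash
python3 -c "
from workcell import env
print(env.hand_in())"
```

```text
the job is handed in; nothing more can be done
None
```

The stopcock is closed square across the pipe, the basket hangs about level in the hook's dip, the tray was slid about 150 mm to sit under it, no other object showed movement, and the job was handed in at about 22 s of the 64 s limit (no verdict was returned).

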